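Put a battery pack on load test

ROBOT

A 6-joint arm with a two-finger parallel gripper is mounted at the origin on a cart in front of the work surface, level with it; the furniture and walls round the work are solid. World frame = base frame: x ahead of the robot, y to its left, z up, the work surface at z = 0. Lengths are in m, angles in rad, forces in N, time in s.
With the tool pointing down it reaches from about 0.35 to 0.975 m from the base axis. Payload 4.9 kg.
Tool frame: the origin (TCP) lies at the very end of the fingers, on their centre line; the grasp point (between the pads) lies 19 mm behind it (ctrl.grasp_offset is the distance from the TCP to the grasp point, in m); z points along the fingers, y is the line along which they close (so a half turn about z gives the same grasp; the last joint's range is limited). The gripper opens to 85 mm and grips with 20 to 120 N. Pads are 22 mm wide; open, the fingers measure 114 mm over their backs; the gripper's body (76 mm by 85 mm) begins 54 mm behind the grasp point. The pads swing forward as they close: fully open they stand 13 mm farther back than shut.
Start: joints at [1.171, 0.053, 1.613, -0, 1.476, -0.119], TCP at [0.173, 0.601, 0.231] pointing down, gripper open.
Joint ranges: [-3.01, 3.01], [-1.01, 2.22], [0.06, 2.58], [-1.02, 4.17], [0.09, 2.62], [-3.14, 3.14]. Speed limits (rad/s): [2.57, 2.57, 3.14, 3.14, 3.14, 3.14].

INTERFACE

Orientations are given as a rotation vector (axis times angle).
In Python, from station import ctrl, optics gives the robot as it stands.
- The arm moves only by the shell command python3 -m handwheel 'ROWS' [OPENING] [FORCE]. ROWS is JSON, a list of rows, each an object of numbers: "tx", "ty", "tz": the shift along the tool's x, y, z in mm; "roll": the turn about the tool's z in rad. A call has 1 to 12 rows; each row shifts and turns the commanded pose from where the row before left it, along the tool's axes as they then stand; what a row does not reach is not made up. A row lasts 1/12 s, in which the tool goes at most 41.7 mm and 7.16 degrees, less where a joint would pass 70% of its speed; a pose out of reach is approached as far as the arm can. A call with a gripper value outside its range is refused whole. OPENING is the finger opening in mm, from 0 to 85.4, set as the call begins (- or left out, the last holds). The fingers move at their own pace and stop on an object; FORCE is the grip in N (left out, the last holds). Time passes only in rows, so rows that do not move let the fingers close. It gives the time, the measured TCP pose, the force, the opening and the grip force at its end, in the units of the state.
- ctrl.get_obs(): the state, without advancing time (a new reading comes with each control period).
- optics.get_image(name): name is "scene" or "top" or "wrist"; returns (picture, depth): 400x640x3 uint8, red, green, blue; 400x640 float32, m along the optical axis (not along the pixel's ray), 0 where there is no reading.
- optics.camera_params(name): a dict with "mtx" (3x3 intrinsics, pixels), "extrinsics" (4x4, takes a point from camera to world coordinates); the wrist camera has in their place "tool_from_camera" (4x4, takes a point from camera to tool coordinates, whose origin is the TCP and whose axes are the flange's). Camera axes: x right, y down, z forward; pixel columns grow to the right and rows downward; lengths in m; the calibration is good to about 2 mm. A picture is of the moment at which its call begins: read the wrist's pose just before it. camera_params takes no time and is no camera call.
- ctrl.finish_job(): hands the job in; it is judged then, once.
The state is a dict: "t": time; "q": joint angles; "dq": joint speeds; "effort": joint torques, N m; "tool_pos": TCP position; "tool_rot": TCP orientation; "contact_force": force on the tool from outside, world axes, zero at the start; "wrist_torque": the same for the moment, N m; "opening": finger opening in m; "grip_force": force on a finger pad.
Only numpy, scipy, OpenCV 4.12 (cv2) and the standard library are available. Lean on these libraries where they do the work, as an engineer would, in place of code of your own. Each camera call takes 0.05 s, during which the arm holds its last target. There are 200 camera calls.

TASK

Push the black battery pack along its white channel until it sits fully home against the end stop, then push the red lever past its first detent all the way to the second stop so that the contact head is fully down on the pack, and then press the green start button on top of the tester box and let go. Everything is only pushed or pressed with the fingertips: do not pick up the pack or anything else, and leave the things around the station where they are.

Things in the scene. Friction and masses are not known exactly. Their poses are not given: they have to be found in the camera images.
- station: Fixed test station: grey base plate 150 x 300 mm, its top 10 mm over the bench. Origin: centre of the plate, on the bench; x across the plate (away from the robot at zero yaw), y along it towards the tester box, z up. The channel runs along y, the lever swings along y behind it. Grey gear housing (x 0.014 to 0.032, y 0.018 to 0.052, 58 mm high over the bench) between gantry and lever.
- stop_face (a point): On the face of the white end stop (30 mm high over the bench), at the channel's centre line (station x = -0.030, y = 0.052, z = 0.025, station's axes). The channel's white rails, 44 mm apart inside, 18 mm high over the bench, run from here 107 mm towards -y, with flared lead-ins 27 mm more. The pack is home when its nose touches this face.
- head (a point): Centre of the top of the fixed gantry bar over the end of the channel, 94 mm over the bench. The gantry (station x -0.076 to 0.016, y 0.027 to 0.071) carries a blue contact head that comes down on the pack's top, 11 mm in all, as the lever is pushed.
- pack: Loose black battery pack, a block 37 mm wide, 88 mm long, 30 mm high, about 0.3 kg, lying on the plate in the channel, partly pushed out towards the station's -y. Origin: centre of its underside. Its long axis is not the body's y axis but lies 20 degrees clockwise from it (seen from above): along (0.342, 0.940) in its own x, y.
- pack_nose (a point): Middle of the pack's end face that looks at the end stop, 15 mm above its underside.
- pack_tail (a point): Middle of the pack's other end face, 15 mm above its underside: push here, towards the station's +y. When the pack is home it is 88 mm from the stop face; at the start 30 to 60 mm more.
- lever (a joint): Two-stage lever (rad): 0 = off (white mark), leaning 0.6 rad to the station's -y; 0.53 = first detent (yellow), nearly upright; 1.2 = second stop (green), leaning 0.6 rad to +y. Springs hold it at each place; once over a hump (near 0.25 and 0.93) it snaps on to the next. A push at the grip takes about 10 N, at most 15 N, over either hump. The stop is rigid.
- lever_grip (a point): Centre of the lever's red grip (19 mm thick, 29 mm long along the lever), 52 mm from the pivot; its top end is 66 mm from the pivot. Pivot: station x = 0.052, y = 0.035, z = 0.034; behind it a dark disc, top 64 mm over the bench; nothing else near its path is higher than 58 mm. The grip is at y = 0.006, z = 0.077 when off; z = 0.086 upright; y = 0.064, z = 0.077 at the second stop.
- tester: Tester box, fixed on the steel rail at the station's +y end: black, 41 x 41 mm, 98 mm high without the button, standing 15 mm over the bench; its place along the rail (station's x) varies. Origin: centre of its underside.
- tester_button (a joint): Travel of the green start button (m): 0 = up, 0.003 = fully down. It springs back by itself; fully down takes 8 N.
- button_top (a point): Centre of the green button's top (13 mm across, standing 7 mm above the box, 120 mm over the bench; a black knob, 3 mm higher, stands beside it on the box, towards the station's +x). Press straight down.
- flat_pack: Bystander: flat black battery pack, 85 x 29 x 19 mm, lying beside the station. Origin: centre of its underside.
- black_marker: Bystander: white pen with a black cap end, 135 mm long, 12 mm thick, lying behind the station. Origin: centre of its underside.
- stamp: Bystander: blue rubber stamp with a black knob, 68 mm high, standing. Origin: centre of its underside.
- yellow_tape: Bystander: roll of yellow tape, 62 mm across, 19 mm high, lying flat. Origin: centre of its underside.
- reel: Bystander: white solder reel, 60 mm across, 36 mm high. Origin: centre of its underside.
- foam: Bystander: white foam block, 45 x 56 x 24 mm, lying beside the station. Origin: centre of its underside.
There are look-alikes about, which are no part of the job. There is more than one size of the pack; the one meant has the size given above.

How it is judged:
By the outcome, as a careful person would: the job done as asked, in the order asked, and still so for the second after the job is handed in, with the robot touching nothing.
It also fails if it takes over 48 s, if anything falls off the work surface, if the arm or the gripper's body presses on something with over 40 N, if the wrist force passes 120 N, or if a joint passes its speed limit or range.

## Working session

There is one attempt and no reset: what is moved stays moved. The work goes in short steps, Python scripts to look and compute and a shell command to move; the robot and the scene stay as the last step left them, time stands still between calls to the robot, and variables do not carry over. Pictures are saved under pics/ and viewed, at most 10 in all, crops included, and the job is handed in when it is done.

```bash
mkdir -p pics; ls
python3 - <<'E'
from station import ctrl, optics
import cv2, numpy as np
o=ctrl.get_obs(); print({k:np.round(v,3).tolist() for k,v in o.items()}, ctrl.grasp_offset)
for n in ["scene","top"]:
    im,d=optics.get_image(n); cv2.imwrite(f"pics/{n}0.png",im[:,:,::-1]); np.savez(f"pics/{n}0.npz",im=im,d=d)
    p=optics.camera_params(n); print(n,np.round(p["mtx"],1).tolist(),np.round(p["extrinsics"],3).tolist())
print(optics.camera_params("wrist"))
E
```

```text
pics
{'t': 0.0, 'q': [1.171, 0.053, 1.614, 0.0, 1.476, -0.119], 'dq': [0.001, 0.0, 0.001, -0.0, 0.001, -0.001], 'effort': [0.001, -39.368, -37.018, -0.0, 0.007, 0.0], 'tool_pos': [0.173, 0.6, 0.23], 'tool_rot': [-0.439, -3.11, 0.003], 'contact_force': [-0.347, 0.153, 0.721], 'wrist_torque': [0.024, 0.002, 0.008], 'grip_force': 0.0, 'opening': 0.085} 0.0187
scene [[402.0, 0.0, 315.1], [0.0, 402.0, 199.5], [0.0, 0.0, 1.0]] [[-0.765, -0.475, 0.435, 0.101], [-0.644, 0.55, -0.532, 0.366], [0.013, -0.687, -0.726, 0.832], [0.0, 0.0, 0.0, 1.0]]
top [[380.3, 0.0, 319.9], [0.0, 380.3, 199.0], [0.0, 0.0, 1.0]] [[-0.045, -0.977, 0.21, 0.304], [-0.999, 0.046, -0.004, -0.17], [-0.006, -0.21, -0.978, 1.252], [0.0, 0.0, 0.0, 1.0]]
{'mtx': array([[359.664156  ,   0.        , 323.3133808 ],
       [  0.        , 359.664156  , 204.92523918],
       [  0.        ,   0.        ,   1.        ]]), 'tool_from_camera': array([[-6.45181916e-04, -9.65180348e-01, -2.61584555e-01,
         6.63639024e-02],
       [ 9.99999600e-01, -7.84577950e-04,  4.28456335e-04,
         6.05461508e-04],
       [-6.18771108e-04, -2.61584174e-01,  9.65180469e-01,
        -1.42550446e-01],
       [ 0.00000000e+00,  0.00000000e+00,  0.00000000e+00,
         1.00000000e+00]])}
```

View pics/scene0.png

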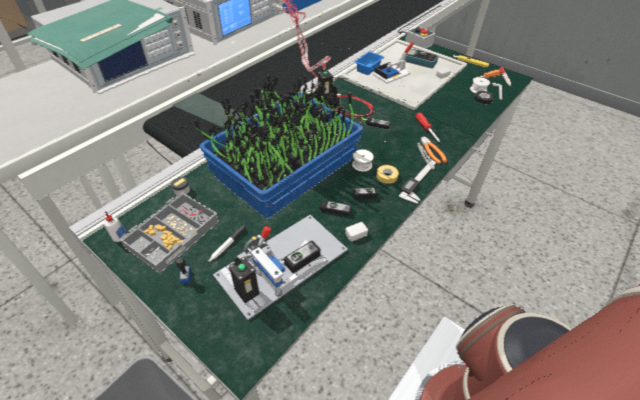

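View pics/top0.png

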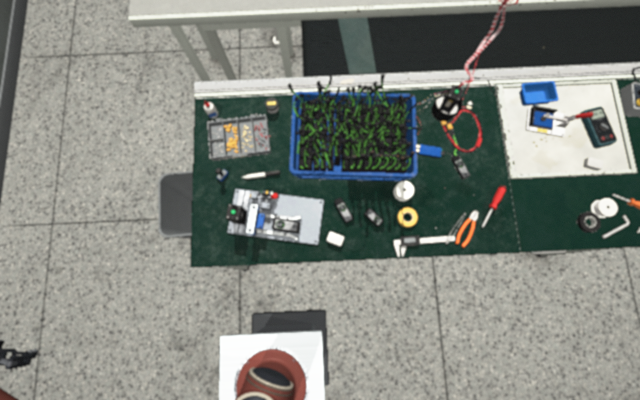

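The scene image shows the station with the tester box at (245,280), the pack at (302,255), and the lever at (262,235). The top image shows the station at about (278,217), with its +y to the left, which is world +y. I'll get a rough plate pose from depth, then take a closer look with the wrist camera.

```bash
cat > h.py <<'E'
import numpy as np, cv2
from scipy.spatial.transform import Rotation as Ro
from station import ctrl, optics
def cloud(d,K,T):
    v,u=np.mgrid[:d.shape[0],:d.shape[1]]
    P=np.stack([(u-K[0,2])/K[0,0]*d,(v-K[1,2])/K[1,1]*d,d],-1)
    return P@T[:3,:3].T+T[:3,3]
def tool():
    o=ctrl.get_obs(); T=np.eye(4); T[:3,:3]=Ro.from_rotvec(o["tool_rot"]).as_matrix(); T[:3,3]=o["tool_pos"]; return T
def pix(P,K,T):
    c=(np.atleast_2d(P)-T[:3,3])@T[:3,:3]; return c[:,:2]/c[:,2:]*K[0,0]+K[:2,2]
E
python3 - <<'E'
from h import *
z=np.load("pics/top0.npz"); p=optics.camera_params("top"); C=cloud(z["d"],p["mtx"],p["extrinsics"])
print(C[217,310],C[205,250],C[255,300], C[222,290])
im=z["im"].astype(int); g=(im.min(2)>105)&(im.max(2)-im.min(2)<40)
m=g.copy(); m[:180]=0; m[250:]=0; m[:,:220]=0; m[:,326:]=0
m&=(abs(C[...,2]-.010)<.02)
n,l,s,c=cv2.connectedComponentsWithStats(m.astype(np.uint8)); i=1+s[1:,4].argmax(); print(s[i])
q=C[m][:,:2].astype(np.float32); r=cv2.minAreaRect(C[l==i][:,:2].astype(np.float32)); print(r, np.median(C[l==i][:,2]))
print(tool().round(3))
E
```

```text
[ 0.51209576 -0.13896628  0.00774213] [0.54460088 0.04421959 0.09132198] [ 3.89313265e-01 -1.01149286e-01  2.25206849e-04] [ 0.49357702 -0.07467502  0.03880052]
[ 257  194   67   51 2120]
((0.514325737953186, -0.07363247871398926), (0.2048308253288269, 0.15599873661994934), 79.81088256835938) 0.010317548925878106
[[-0.961  0.277 -0.001  0.173]
 [ 0.277  0.961 -0.002  0.6  ]
 [ 0.    -0.002 -1.     0.23 ]
 [ 0.     0.     0.     1.   ]]
```

```bash
python3 -m handwheel '[{"tx":-25,"ty":-26,"tz":-2},{"tx":-25,"ty":-26,"tz":-2},{"tx":-25,"ty":-26,"tz":-2},{"tx":-25,"ty":-26,"tz":-2},{"tx":-25,"ty":-26,"tz":-2},{"tx":-25,"ty":-26,"tz":-2},{"tx":-25,"ty":-26,"tz":-2},{"tx":-25,"ty":-26,"tz":-2},{"tx":-25,"ty":-26,"tz":-2},{"tx":-25,"ty":-26,"tz":-2}]' 0 60
python3 -m handwheel '[{"tx":-24,"ty":-26,"tz":-2},{"tx":-24,"ty":-26,"tz":-2},{"tx":-24,"ty":-26,"tz":-2},{"tx":-24,"ty":-26,"tz":-2},{"tx":-24,"ty":-26,"tz":-2},{"tx":-24,"ty":-26,"tz":-2},{"tx":-24,"ty":-26,"tz":-2},{"tx":-24,"ty":-26,"tz":-2},{"tx":-24,"ty":-26,"tz":-2},{},{},{}]'
python3 - <<'E'
from h import *
T=tool(); im,d=optics.get_image("wrist"); p=optics.camera_params("wrist"); X=T@p["tool_from_camera"]
cv2.imwrite("pics/w1.png",im[:,:,::-1]); np.savez("pics/w1.npz",im=im,d=d,X=X,K=p["mtx"],T=T); print(T.round(4), ctrl.get_obs()["q"])
E
```

```text
[[-9.608e-01  2.771e-01 -7.000e-04  1.730e-01]
 [ 2.771e-01  9.608e-01 -1.700e-03  6.000e-01]
 [ 2.000e-04 -1.800e-03 -1.000e+00  2.302e-01]
 [ 0.000e+00  0.000e+00  0.000e+00  1.000e+00]] [ 1.17101177e+00  5.32512647e-02  1.61399895e+00 -2.32564553e-05
  1.47601875e+00 -1.19003765e-01]$[0]: bad value
$[0]: bad value
```

View pics/w1.png

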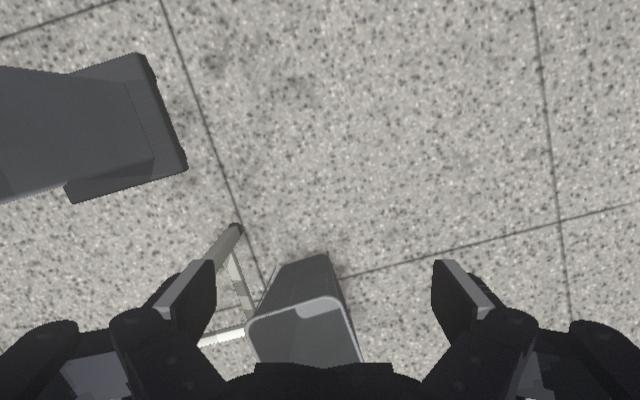

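The call was refused, so the arm hasn't moved and the picture shows only the floor. The rows probably need all four keys.

```bash
python3 -m handwheel '[{"tx":-25,"ty":-26,"tz":-2,"roll":0},{"tx":-25,"ty":-26,"tz":-2,"roll":0},{"tx":-25,"ty":-26,"tz":-2,"roll":0},{"tx":-25,"ty":-26,"tz":-2,"roll":0},{"tx":-25,"ty":-26,"tz":-2,"roll":0},{"tx":-25,"ty":-26,"tz":-2,"roll":0},{"tx":-25,"ty":-26,"tz":-2,"roll":0},{"tx":-25,"ty":-26,"tz":-2,"roll":0},{"tx":-25,"ty":-26,"tz":-2,"roll":0},{"tx":-25,"ty":-26,"tz":-2,"roll":0}]' 0 60
python3 -m handwheel '[{"tx":-24,"ty":-26,"tz":-2,"roll":0},{"tx":-24,"ty":-26,"tz":-2,"roll":0},{"tx":-24,"ty":-26,"tz":-2,"roll":0},{"tx":-24,"ty":-26,"tz":-2,"roll":0},{"tx":-24,"ty":-26,"tz":-2,"roll":0},{"tx":-24,"ty":-26,"tz":-2,"roll":0},{"tx":-24,"ty":-26,"tz":-2,"roll":0},{"tx":-24,"ty":-26,"tz":-2,"roll":0},{"tx":-24,"ty":-26,"tz":-2,"roll":0},{"tx":0,"ty":0,"tz":0,"roll":0},{"tx":0,"ty":0,"tz":0,"roll":0}]'
python3 - <<'E'
from h import *
T=tool(); im,d=optics.get_image("wrist"); p=optics.camera_params("wrist"); X=T@p["tool_from_camera"]
cv2.imwrite("pics/w2.png",im[:,:,::-1]); np.savez("pics/w2.npz",im=im,d=d,X=X,K=p["mtx"],T=T); print(T.round(4), ctrl.get_obs()["q"])
E
```

```text
t: 0.98
tool_pos: [0.3416, 0.2798, 0.2512]
tool_rot: [0.439, 3.111, 0.0]
contact_force: [0.9, -0.1, -0.3]
opening: 0.0001
grip_force: 0.0
t: 1.9
tool_pos: [0.4842, -0.0047, 0.2689]
tool_rot: [-0.445, -3.109, -0.0]
contact_force: [0.2, 1.2, 0.4]
opening: -0.0002
grip_force: 0.0
[[-9.599e-01  2.803e-01 -1.200e-03  4.842e-01]
 [ 2.803e-01  9.599e-01  5.000e-04 -4.700e-03]
 [ 1.300e-03  1.000e-04 -1.000e+00  2.689e-01]
 [ 0.000e+00  0.000e+00  0.000e+00  1.000e+00]] [-1.61593674e-01 -3.13480601e-01  1.88364864e+00  4.14425920e-04
  1.57271209e+00 -1.45025359e+00]
```

View pics/w2.png

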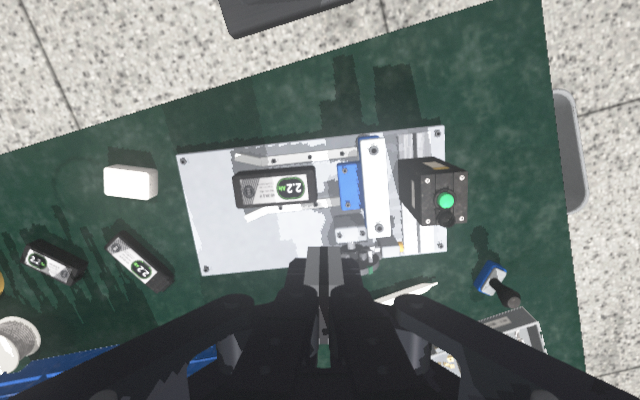

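The wrist view shows the plate with corners near (178,154), (203,275) and (445,125). The pack is at (275,187) with its tail to the left, the gantry at (372,187), and the green button at (446,201). The lever is hidden behind the fingers. Next I'll fit the station pose and measure the tail and the button.

Run:
```python
from h import *
z=np.load("pics/w2.npz"); K,X,im,d=z["K"],z["X"],z["im"].astype(int),z["d"]; C=cloud(d,K,X)
# plate: points at 10mm, grey
m=(abs(C[...,2]-.010)<.004)&(im.max(2)-im.min(2)<35)&(im.min(2)>90); m[270:,250:]=0
n,l,s,c=cv2.connectedComponentsWithStats(m.astype(np.uint8)); i=1+s[1:,4].argmax()
hull=C[m&(C[...,2]<.02)][:,:2]
q=C[l==i]; print("plate z",np.median(q[:,2]), s[i])
allp=np.concatenate([C[l==j][:,:2] for j in range(1,n) if s[j,4]>60]).astype(np.float32)
(cx,cy),wh,a=cv2.minAreaRect(allp); print("rect",cx,cy,wh,a)
def onplane(u,v,h):
    r=X[:3,:3]@np.array([(u-K[0,2])/K[0,0],(v-K[1,2])/K[1,1],1]); return X[:3,3]+r*(h-X[2,3])/r[2]
for uv in [(178,154),(203,275),(445,125)]: print(uv,onplane(*uv,.01).round(4))
# button
g=(im[...,1]>150)&(im[...,0]<80)&(im[...,2]<140); v,u=np.nonzero(g); k=(u>420)&(u<470)&(v>180)&(v<220)
print("btn",u[k].mean(),v[k].mean(),k.sum(),np.median(C[g][:,2]),onplane(u[k].mean(),v[k].mean(),.12))
# pack top
t=(abs(C[...,2]-.04)<.005); t[:, :215]=0; t[:,335:]=0; t[:150]=0;t[225:]=0
n,l,s,c=cv2.connectedComponentsWithStats(t.astype(np.uint8)); i=1+s[1:,4].argmax()
print("pack",s[i],np.median(C[l==i][:,2]),cv2.minAreaRect(C[l==i][:,:2].astype(np.float32)))
b=(abs(C[...,2]-.094)<.006); b[:, :335]=0; b[:,400:]=0
print("gantry",cv2.minAreaRect(C[b][:,:2].astype(np.float32)),b.sum())
```

```text
plate z 0.009777577941733284 [  176   124   269   152 15635]
rect 0.5147706270217896 -0.15847471356391907 (0.5880219340324402, 0.19971422851085663) 88.63516998291016
(178, 154) [ 0.423  -0.1544  0.01  ]
(203, 275) [ 0.5686 -0.1814  0.01  ]
(445, 125) [0.4755 0.1371 0.01  ]
btn nan nan 0 nan [nan nan nan]
pack [ 232  168   85   40 2805] 0.0398548937199073 ((0.48548513650894165, -0.05833839252591133), (0.08804402500391006, 0.037258539348840714), 78.3644027709961)
gantry ((0.5024362802505493, 0.04062303900718689), (0.022225340828299522, 0.09183041751384735), 80.02042388916016) 2426<stdin>:15: RuntimeWarning: Mean of empty slice.
  ret = ret.dtype.type(ret / rcount)
  return _methods._mean(a, axis=axis, dtype=dtype,
```

Run:
```python
from h import *
z=np.load("pics/w2.npz"); K,X,im,d=z["K"],z["X"],z["im"].astype(int),z["d"]; C=cloud(d,K,X)
print(im[201,446],C[201,446], d[201,446])
def onplane(u,v,h):
    r=X[:3,:3]@np.array([(u-K[0,2])/K[0,0],(v-K[1,2])/K[1,1],1]); return X[:3,3]+r*(h-X[2,3])/r[2]
g=((im[...,1]-im[...,0])>70)&((im[...,1]-im[...,2])>40); g[:180]=0;g[222:]=0;g[:,425:470]*=1;g[:,:425]=0;g[:,470:]=0
v,u=np.nonzero(g); print("btn",u.min(),u.max(),v.min(),v.max(),np.median(C[g][:,2]),onplane((u.min()+u.max())/2,(v.min()+v.max())/2,.12), C[g].mean(0))
a=np.radians(-10.3); R=np.array([[np.cos(a),-np.sin(a)],[np.sin(a),np.cos(a)]])
S=(C[...,:2]-[.522,-.022])@R  # station coords
Z=C[...,2]; grey=(im.max(2)-im.min(2)<35)&(im.min(2)>90)
m=(abs(Z-.010)<.005)&grey&(abs(S[...,0])<.1)&(abs(S[...,1])<.18)
for x in(-.06,-.05,0,.03,.05): 
  k=m&(abs(S[...,0]-x)<.005); print("y ends at x",x,np.percentile(S[k][:,1],[.3,99.7]).round(4))
for y in(-.14,-.12,-.1,.14,.145):
  k=m&(abs(S[...,1]-y)<.004); print("x ends at y",y,np.percentile(S[k][:,0],[.5,99.5]).round(4))
for nm,lo,hi,xr,yr in [("gantry",.088,.1,(-.1,.04),(0,.1)),("box",.105,.117,(-.08,.1),(.07,.2)),("housing",.052,.062,(0,.05),(0,.07)),("blue",.06,.088,(-.07,.01),(0,.06)),("stop",.026,.034,(-.06,0),(.03,.09)),("pack",.036,.044,(-.06,0),(-.13,.04))]:
  k=(Z>lo)&(Z<hi)&(S[...,0]>xr[0])&(S[...,0]<xr[1])&(S[...,1]>yr[0])&(S[...,1]<yr[1])
  print(nm,k.sum(),np.percentile(S[k],[1,99],axis=0).round(4).tolist() if k.any() else 0, np.median(Z[k]).round(4) if k.any() else 0)
```

```text
[123 251 191] [0.52234455 0.09241657 0.11887972] 0.30227235Traceback (most recent call last):
  File "<stdin>", line 6, in <module>
numpy._core._exceptions._UFuncOutputCastingError: Cannot cast ufunc 'multiply' output from dtype('int64') to dtype('bool') with casting rule 'same_kind'
```

Run:
```python
from h import *
z=np.load("pics/w2.npz"); K,X,im,d=z["K"],z["X"],z["im"].astype(int),z["d"]; C=cloud(d,K,X)
def onplane(u,v,h):
    r=X[:3,:3]@np.array([(u-K[0,2])/K[0,0],(v-K[1,2])/K[1,1],1]); return X[:3,3]+r*(h-X[2,3])/r[2]
g=((im[...,1]-im[...,0])>70)&((im[...,1]-im[...,2])>40); g[:180]=0;g[222:]=0;g[:,:425]=0;g[:,470:]=0
v,u=np.nonzero(g); print("btn",u.min(),u.max(),v.min(),v.max(),np.median(C[g][:,2]),onplane((u.min()+u.max())/2,(v.min()+v.max())/2,.12), C[g].mean(0))
a=np.radians(-10.3); R=np.array([[np.cos(a),-np.sin(a)],[np.sin(a),np.cos(a)]])
S=(C[...,:2]-[.522,-.022])@R  # station coords
Z=C[...,2]; grey=(im.max(2)-im.min(2)<35)&(im.min(2)>90)
m=(abs(Z-.010)<.005)&grey&(abs(S[...,0])<.1)&(abs(S[...,1])<.18)
for x in(-.06,-.05,0,.03,.05): 
  k=m&(abs(S[...,0]-x)<.005); print("y ends at x",x,np.percentile(S[k][:,1],[.3,99.7]).round(4))
for y in(-.14,-.12,-.1,.14,.145):
  k=m&(abs(S[...,1]-y)<.004); print("x ends at y",y,np.percentile(S[k][:,0],[.5,99.5]).round(4))
for nm,lo,hi,xr,yr in [("gantry",.088,.1,(-.1,.04),(0,.1)),("box",.105,.117,(-.08,.1),(.07,.2)),("housing",.052,.062,(0,.05),(0,.07)),("blue",.06,.088,(-.07,.01),(0,.06)),("stop",.026,.034,(-.06,0),(.03,.09)),("pack",.036,.044,(-.06,0),(-.13,.04))]:
  k=(Z>lo)&(Z<hi)&(S[...,0]>xr[0])&(S[...,0]<xr[1])&(S[...,1]>yr[0])&(S[...,1]<yr[1])
  print(nm,k.sum(),np.percentile(S[k],[1,99],axis=0).round(4).tolist() if k.any() else 0, np.median(Z[k]).round(4) if k.any() else 0)
```

```text
btn 439 453 194 208 0.11924589581589717 [0.52195602 0.09211813 0.12      ] [0.52200034 0.09239702 0.11902933]
y ends at x -0.06 [-0.1797  0.1471]
y ends at x -0.05 [-0.1797  0.1466]
y ends at x 0 [-0.1503  0.0935]
y ends at x 0.03 [-0.1502  0.1119]
y ends at x 0.05 [-0.1502  0.1475]
x ends at y -0.14 [-0.0739  0.0736]
x ends at y -0.12 [-0.0738  0.0735]
x ends at y -0.1 [-0.074   0.0731]
x ends at y 0.14 [-0.0751  0.0735]
x ends at y 0.145 [-0.0748  0.0737]
gantry 2604 [[-0.0755, 0.0471], [0.0139, 0.0935]] 0.0938
box 2299 [[-0.0436, 0.0929], [0.0015, 0.1326]] 0.113
housing 563 [[0.011, 0.0168], [0.0496, 0.0493]] 0.0575
blue 1206 [[-0.0622, 0.0253], [0.0006, 0.0484]] 0.0702
stop 1 [[-0.0495, 0.0505], [-0.0495, 0.0505]] 0.027
pack 2787 [[-0.0478, -0.0845], [-0.0117, 0.0008]] 0.0399
```

```bash
cat > w.py <<'E'
from h import *
a=np.radians(-10.3); R=np.array([[np.cos(a),-np.sin(a)],[np.sin(a),np.cos(a)]])
T=tool(); o=ctrl.get_obs()
s=(T[:2,3]-[.522,-.022])@R
print("t",round(o["t"],2),"station xy mm",(s*1e3).round(1),"z",round(T[2,3]*1e3,1),"toolx,y in station",(R.T@T[:2,:2]).round(3).tolist(),"F",(R.T@o["contact_force"][:2]).round(1),round(o["contact_force"][2],1),"q6",round(o["q"][5],2))
E
python3 -m handwheel '[{"tx":0,"ty":0,"tz":0,"roll":-0.105},{"tx":-2.6,"ty":-34,"tz":10,"roll":0},{"tx":-2.6,"ty":-34,"tz":20,"roll":0},{"tx":-2.6,"ty":-34,"tz":20,"roll":0},{"tx":-2.6,"ty":-34,"tz":20,"roll":0},{"tx":0,"ty":0,"tz":35,"roll":0},{"tx":0,"ty":0,"tz":35,"roll":0},{"tx":0,"ty":0,"tz":35,"roll":0},{"tx":0,"ty":0,"tz":25,"roll":0},{"tx":0,"ty":0,"tz":0,"roll":0},{"tx":0,"ty":0,"tz":0,"roll":0}]' && python3 w.py
```

```text
t: 2.87
tool_pos: [0.4693, -0.1373, 0.0681]
tool_rot: [-0.273, -3.126, -0.002]
contact_force: [-0.0, -0.7, 0.5]
opening: -0.0002
grip_force: 0.0
t 2.87 station xy mm [ -31.2 -122.9] z 68.1 toolx,y in station [[-1.0, -0.006], [-0.006, 1.0]] F [ 0.1 -0.7] 0.5 q6 -1.83
```

```bash
python3 -m handwheel '[{"tx":-1,"ty":0,"tz":22,"roll":0},{"tx":0,"ty":0,"tz":22,"roll":0},{"tx":0,"ty":0,"tz":0,"roll":0},{"tx":0,"ty":8,"tz":0,"roll":0},{"tx":0,"ty":6,"tz":0,"roll":0},{"tx":0,"ty":4,"tz":0,"roll":0},{"tx":0,"ty":4,"tz":0,"roll":0},{"tx":0,"ty":4,"tz":0,"roll":0},{"tx":0,"ty":4,"tz":0,"roll":0}]' 0 60 && python3 w.py
python3 -m handwheel '[{"tx":0,"ty":4,"tz":0,"roll":0},{"tx":0,"ty":4,"tz":0,"roll":0},{"tx":0,"ty":4,"tz":0,"roll":0},{"tx":0,"ty":4,"tz":0,"roll":0},{"tx":0,"ty":4,"tz":0,"roll":0}]' && python3 w.py
```

```text
t: 3.62
tool_pos: [0.4777, -0.1098, 0.0265]
tool_rot: [0.275, 3.127, -0.002]
contact_force: [0.2, -2.2, 1.6]
opening: 0.0004
grip_force: 1.1
t 3.62 station xy mm [-27.9 -94.3] z 26.5 toolx,y in station [[-1.0, -0.004], [-0.004, 1.0]] F [ 0.5 -2.1] 1.6 q6 -1.77
t: 4.03
tool_pos: [0.4803, -0.0897, 0.0253]
tool_rot: [-0.276, -3.129, 0.0]
contact_force: [-0.2, -2.4, 2.4]
opening: -0.0001
grip_force: 1.3
t 4.03 station xy mm [-28.9 -74.1] z 25.3 toolx,y in station [[-1.0, -0.004], [-0.004, 1.0]] F [ 0.2 -2.4] 2.4 q6 -1.73
```

```bash
python3 -m handwheel '[{"tx":1,"ty":4,"tz":0,"roll":0},{"tx":0,"ty":4,"tz":0,"roll":0},{"tx":0,"ty":4,"tz":0,"roll":0},{"tx":0,"ty":4,"tz":0,"roll":0},{"tx":0,"ty":3,"tz":0,"roll":0},{"tx":0,"ty":2,"tz":0,"roll":0},{"tx":0,"ty":0,"tz":0,"roll":0}]' && python3 w.py
python3 -m handwheel '[{"tx":0,"ty":1.5,"tz":0,"roll":0},{"tx":0,"ty":1.5,"tz":0,"roll":0},{"tx":0,"ty":0,"tz":0,"roll":0}]' && python3 w.py
```

```text
t: 4.62
tool_pos: [0.4828, -0.0684, 0.0251]
tool_rot: [-0.275, -3.129, -0.001]
contact_force: [0.2, 0.2, -0.4]
opening: 0.0001
grip_force: 0.0
t 4.62 station xy mm [-30.2 -52.7] z 25.1 toolx,y in station [[-1.0, -0.004], [-0.004, 1.0]] F [0.2 0.2] -0.4 q6 -1.69
t: 4.87
tool_pos: [0.4828, -0.068, 0.0252]
tool_rot: [-0.274, -3.128, 0.007]
contact_force: [-1.9, -9.1, 0.6]
opening: 0.0001
grip_force: 4.9
t 4.87 station xy mm [-30.3 -52.3] z 25.2 toolx,y in station [[-1.0, -0.005], [-0.005, 1.0]] F [-0.3 -9.3] 0.6 q6 -1.68
```

```bash
python3 -m handwheel '[{"tx":0,"ty":1.5,"tz":0,"roll":0},{"tx":0,"ty":1,"tz":0,"roll":0},{"tx":0,"ty":0,"tz":0,"roll":0}]' && python3 w.py
python3 -m handwheel '[{"tx":0,"ty":-4,"tz":0,"roll":0},{"tx":0,"ty":-20,"tz":0,"roll":0},{"tx":0,"ty":0,"tz":-35,"roll":0},{"tx":0,"ty":0,"tz":-35,"roll":0},{"tx":0,"ty":0,"tz":-35,"roll":0},{"tx":-30,"ty":0,"tz":-25,"roll":0},{"tx":-30,"ty":0,"tz":0,"roll":0},{"tx":-24,"ty":0,"tz":0,"roll":0},{"tx":0,"ty":0,"tz":0,"roll":0},{"tx":0,"ty":0,"tz":0,"roll":0}]' && python3 w.py
python3 - <<'E'
from h import *
T=tool(); im,d=optics.get_image("wrist"); p=optics.camera_params("wrist"); X=T@p["tool_from_camera"]
cv2.imwrite("pics/w3.png",im[:,:,::-1]); np.savez("pics/w3.npz",im=im,d=d,X=X,K=p["mtx"],T=T)
E
```

```text
t: 5.12
tool_pos: [0.483, -0.0678, 0.0255]
tool_rot: [-0.273, -3.128, 0.015]
contact_force: [-5.7, -17.6, 1.0]
opening: -0.0002
grip_force: 9.1
t 5.12 station xy mm [-30.1 -52. ] z 25.5 toolx,y in station [[-1.0, -0.006], [-0.006, 1.0]] F [ -2.5 -18.4] 1.0 q6 -1.68
t: 5.95
tool_pos: [0.5625, -0.1017, 0.1546]
tool_rot: [-0.276, -3.128, -0.002]
contact_force: [1.1, 0.1, -0.7]
opening: 0.0001
grip_force: 0.0
t 5.95 station xy mm [ 54.1 -71.2] z 154.6 toolx,y in station [[-1.0, -0.004], [-0.004, 1.0]] F [1.1 0.3] -0.7 q6 -1.7
```

View pics/w3.png

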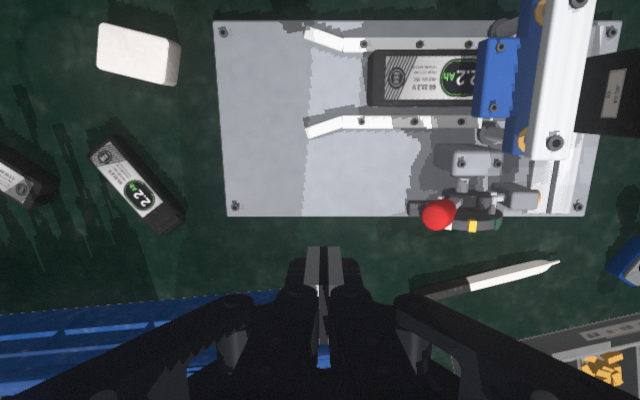

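The wrist view shows the pack in the channel under the blue head, with its tail at u≈370. The red grip is at (438,214) in the off position, with a yellow mark at (473,226).

Run:
```python
from h import *
z=np.load("pics/w3.npz"); K,X,im,d=z["K"],z["X"],z["im"].astype(int),z["d"]; C=cloud(d,K,X); Z=C[...,2]
a=np.radians(-10.3); R=np.array([[np.cos(a),-np.sin(a)],[np.sin(a),np.cos(a)]]); S=(C[...,:2]-[.522,-.022])@R
def st(nm,k): print(nm,k.sum(),np.percentile(np.c_[S[k],Z[k]],[1,50,99],axis=0).round(4).tolist())
r=(im[...,0]>120)&(im[...,1]<70)&(im[...,2]<70)&(S[...,0]>.02)&(S[...,0]<.09); st("red",r)
st("pack",(abs(Z-.04)<.004)&(S[...,0]>-.055)&(S[...,0]<-.008)&(S[...,1]>-.1)&(S[...,1]<.02))
m=(abs(Z-.01)<.004)&(abs(S[...,0])<.09)&(abs(S[...,1])<.18); k=m&(abs(S[...,0]-.03)<.01); print("plate y",np.percentile(S[k][:,1],[.3,99.7]))
k=m&(abs(S[...,1]+.12)<.01); print("plate x",np.percentile(S[k][:,0],[.5,99.5]))
st("gantry",(abs(Z-.094)<.005)&(S[...,0]<.03)&(S[...,1]>.03)&(S[...,1]<.09))
```

```text
red 649 [[0.0441, -0.0087, 0.0013], [0.0505, -0.0015, 0.0872], [0.0851, 0.0178, 0.0912]]
pack 4898 [[-0.0502, -0.0376, 0.0373], [-0.0325, -0.0093, 0.0399], [-0.0143, 0.0195, 0.0417]]
plate y [-0.15056203  0.14674419]
plate x [-0.07348337  0.07367459]
gantry 7070 [[-0.0648, 0.0465, 0.0894], [-0.0284, 0.0559, 0.0938], [0.0148, 0.0682, 0.0969]]
```

The tail is at y = -37.6 mm, so the pack is home. Next is the lever, with the fingertip at z≈71 mm.

```bash
python3 -m handwheel '[{"tx":2.5,"ty":10,"tz":15,"roll":0},{"tx":0,"ty":10,"tz":25,"roll":0},{"tx":0,"ty":5,"tz":25,"roll":0},{"tx":0,"ty":0,"tz":18.5,"roll":0},{"tx":0,"ty":0,"tz":0,"roll":0},{"tx":0,"ty":0,"tz":0,"roll":0}]' 0 120 && python3 w.py
python3 -m handwheel '[{"tx":0,"ty":6,"tz":0,"roll":0},{"tx":0,"ty":6,"tz":0,"roll":0},{"tx":0,"ty":5,"tz":0,"roll":0},{"tx":0,"ty":5,"tz":0,"roll":0},{"tx":0,"ty":5,"tz":0,"roll":0},{"tx":0,"ty":5,"tz":0,"roll":0},{"tx":0,"ty":5,"tz":0,"roll":0}]' && python3 w.py
```

```text
t: 6.5
tool_pos: [0.5622, -0.0763, 0.0704]
tool_rot: [-0.275, -3.126, -0.001]
contact_force: [0.6, 0.3, 0.0]
opening: -0.0002
grip_force: 0.0
t 6.5 station xy mm [ 49.3 -46.3] z 70.4 toolx,y in station [[-1.0, -0.004], [-0.004, 1.0]] F [0.5 0.4] 0.0 q6 -1.66
t: 7.08
tool_pos: [0.572, -0.046, 0.0772]
tool_rot: [0.273, 3.128, -0.021]
contact_force: [-13.6, -22.8, 23.5]
opening: -0.0002
grip_force: 14.6
t 7.08 station xy mm [ 53.5 -14.7] z 77.2 toolx,y in station [[-1.0, -0.006], [-0.006, 1.0]] F [ -9.3 -24.8] 23.5 q6 -1.6
```

The reaction has an unexpected upward component, so I'll look before pushing further.

```bash
python3 - <<'E'
from h import *
im,d=optics.get_image("wrist"); im2,d2=optics.get_image("scene")
a=cv2.resize(im[120:320,220:540],(800,500)); b=cv2.resize(im2[200:320,190:370],(0,0),fx=4,fy=4,interpolation=cv2.INTER_CUBIC)
cv2.imwrite("pics/w4.png",a[:,:,::-1]); cv2.imwrite("pics/s4.png",b[:,:,::-1])
E
python3 w.py
```

```text
t 7.18 station xy mm [ 54.2 -10.7] z 75.9 toolx,y in station [[-1.0, -0.004], [-0.004, 1.0]] F [-0.5 -0.5] 0.2 q6 -1.6
```

View pics/w4.png

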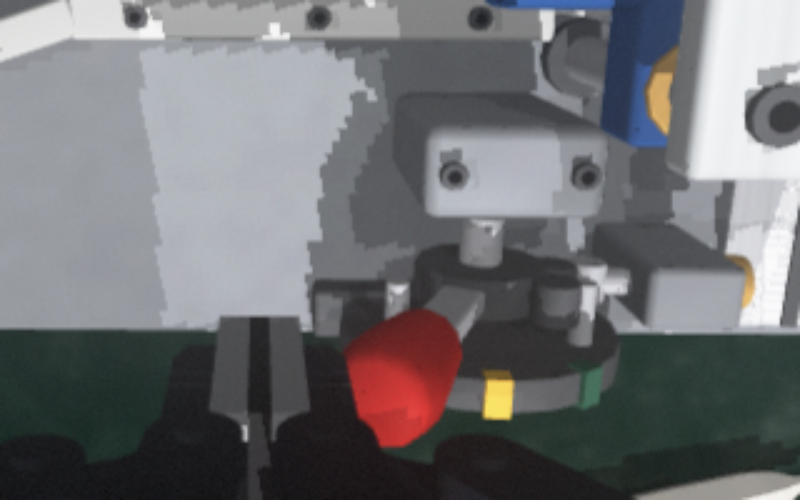

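View pics/s4.png

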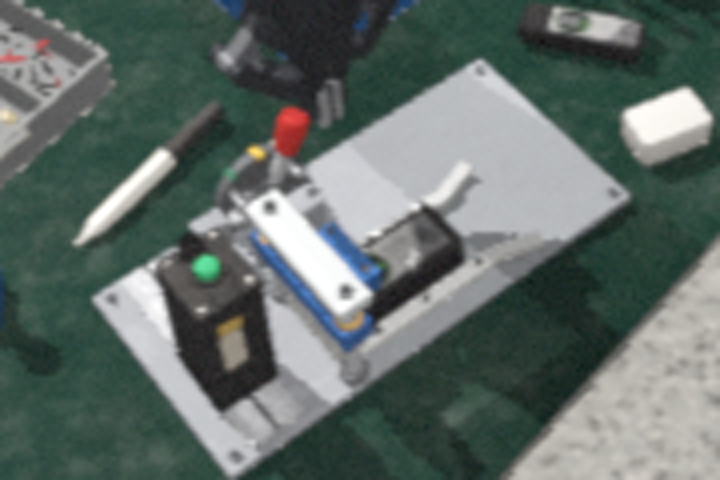

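```bash
python3 - <<'E'
from h import *
T=tool(); im,d=optics.get_image("wrist"); p=optics.camera_params("wrist"); X=T@p["tool_from_camera"]; im=im.astype(int)
C=cloud(d,p["mtx"],X); Z=C[...,2]
a=np.radians(-10.3); R=np.array([[np.cos(a),-np.sin(a)],[np.sin(a),np.cos(a)]]); S=(C[...,:2]-[.522,-.022])@R
def st(nm,k): print(nm,k.sum(),np.percentile(np.c_[S[k],Z[k]],[2,50,98],axis=0).round(4).tolist())
r=(im[...,0]>100)&(im[...,1]<70)&(im[...,2]<70)&(S[...,0]>.02)&(S[...,0]<.09)&(Z>.04); st("red",r)
# finger profile in tool frame
t=(C-T[:3,3])@T[:3,:3]
for lo in range(0,70,8):
  k=(-t[...,2]*1e3>lo-2)&(-t[...,2]*1e3<lo+6)&(abs(t[...,1])<.05)&(abs(t[...,0])<.03)&(im.max(2)<120)&(im.max(2)-im.min(2)<30)
  if k.sum()>5: print(lo,k.sum(),"ty",np.percentile(t[k][:,1]*1e3,[2,98]).round(1),"tx",np.percentile(t[k][:,0]*1e3,[2,98]).round(1))
E
python3 w.py
```

```text
red 1710 [[0.0433, 0.0051, 0.0795], [0.0488, 0.0134, 0.0943], [0.0587, 0.0228, 0.0973]]
0 36 ty [-5.3 20.6] tx [ 6.9 11.5]
8 482 ty [-12.   13.5] tx [ 6.9 11.7]
16 641 ty [-12.3  13.7] tx [ 6.7 11.8]
24 707 ty [-12.4  13.5] tx [ 6.9 11.7]
32 972 ty [-5.2  6.7] tx [-9.7 11.8]
40 1162 ty [-23.9  25.4] tx [-8.  14.1]
48 4037 ty [-33.1  34. ] tx [-7.7 14. ]
56 7014 ty [-37.1  38.3] tx [-7.8 12.9]
64 5920 ty [-44.4  45.6] tx [-7.2 17.6]
t 7.23 station xy mm [53.2 -9.8] z 74.4 toolx,y in station [[-1.0, -0.004], [-0.004, 1.0]] F [0.4 0. ] -0.7 q6 -1.6
```

The lever is moving; its top arcs upward and drags the fingertip up by friction. The fingers are a ±13 mm slab. I'll continue the push.

```bash
python3 -m handwheel '[{"tx":1,"ty":3,"tz":1,"roll":0},{"tx":1,"ty":3,"tz":1,"roll":0},{"tx":0,"ty":3,"tz":0,"roll":0},{"tx":0,"ty":0,"tz":0,"roll":0}]' && python3 w.py
python3 -m handwheel '[{"tx":0,"ty":3,"tz":0,"roll":0},{"tx":0,"ty":3,"tz":0,"roll":0},{"tx":0,"ty":3,"tz":0,"roll":0},{"tx":0,"ty":3,"tz":0,"roll":0},{"tx":0,"ty":0,"tz":0,"roll":0}]' && python3 w.py
```

```text
t: 7.57
tool_pos: [0.5697, -0.0302, 0.0689]
tool_rot: [-0.274, -3.128, -0.001]
contact_force: [-0.0, -0.9, 0.3]
opening: 0.0003
grip_force: 0.0
t 7.57 station xy mm [48.4  0.5] z 68.9 toolx,y in station [[-1.0, -0.005], [-0.005, 1.0]] F [ 0.2 -0.9] 0.3 q6 -1.58
t: 7.98
tool_pos: [0.5721, -0.021, 0.0703]
tool_rot: [-0.275, -3.128, 0.007]
contact_force: [-3.5, -6.8, 2.8]
opening: 0.0007
grip_force: 3.8
t 7.98 station xy mm [49.1 10. ] z 70.3 toolx,y in station [[-1.0, -0.005], [-0.005, 1.0]] F [-2.2 -7.3] 2.8 q6 -1.56
```

```bash
python3 -m handwheel '[{"tx":-1,"ty":3,"tz":0,"roll":0},{"tx":0,"ty":3,"tz":0,"roll":0},{"tx":0,"ty":3,"tz":0,"roll":0},{"tx":0,"ty":3,"tz":0,"roll":0},{"tx":0,"ty":0,"tz":0,"roll":0}]' && python3 w.py
python3 -m handwheel '[{"tx":0,"ty":3,"tz":0,"roll":0},{"tx":0,"ty":3,"tz":0,"roll":0},{"tx":0,"ty":2,"tz":0,"roll":0},{"tx":0,"ty":2,"tz":0,"roll":0},{"tx":0,"ty":0,"tz":0,"roll":0}]' && python3 w.py
```

```text
t: 8.4
tool_pos: [0.5754, -0.0079, 0.0699]
tool_rot: [-0.276, -3.129, 0.001]
contact_force: [-1.3, -2.2, 2.2]
opening: -0.0001
grip_force: 1.0
t 8.4 station xy mm [50.  23.4] z 69.9 toolx,y in station [[-1.0, -0.004], [-0.004, 1.0]] F [-0.9 -2.4] 2.2 q6 -1.54
t: 8.82
tool_pos: [0.5776, 0.0028, 0.0698]
tool_rot: [0.275, 3.129, 0.001]
contact_force: [-0.3, 0.5, -0.4]
opening: -0.0003
grip_force: 0.0
t 8.82 station xy mm [50.2 34.3] z 69.8 toolx,y in station [[-1.0, -0.005], [-0.005, 1.0]] F [-0.4  0.4] -0.4 q6 -1.52
```

```bash
python3 -m handwheel '[{"tx":0,"ty":1.5,"tz":0,"roll":0},{"tx":0,"ty":1.5,"tz":0,"roll":0},{"tx":0,"ty":1,"tz":0,"roll":0},{"tx":0,"ty":0,"tz":0,"roll":0}]' && python3 w.py
python3 -m handwheel '[{"tx":0,"ty":-6,"tz":0,"roll":0},{"tx":0,"ty":-20,"tz":-20,"roll":0},{"tx":0,"ty":-20,"tz":-35,"roll":0},{"tx":0,"ty":-20,"tz":-35,"roll":0},{"tx":0,"ty":0,"tz":-20,"roll":0},{"tx":0,"ty":0,"tz":0,"roll":0},{"tx":0,"ty":0,"tz":0,"roll":0}]' && python3 w.py
python3 - <<'E'
from h import *
T=tool(); im,d=optics.get_image("wrist"); p=optics.camera_params("wrist"); X=T@p["tool_from_camera"]; I=im.astype(int)
cv2.imwrite("pics/w5.png",im[:,:,::-1])
C=cloud(d,p["mtx"],X); Z=C[...,2]
a=np.radians(-10.3); R=np.array([[np.cos(a),-np.sin(a)],[np.sin(a),np.cos(a)]]); S=(C[...,:2]-[.522,-.022])@R
def st(nm,k): print(nm,k.sum(),np.percentile(np.c_[S[k],Z[k]],[2,50,98],axis=0).round(4).tolist())
st("red",(I[...,0]>100)&(I[...,1]<70)&(I[...,2]<70)&(S[...,0]>.02)&(S[...,0]<.09)&(Z>.04))
st("pack",(abs(Z-.04)<.004)&(S[...,0]>-.055)&(S[...,0]<-.008)&(S[...,1]>-.1)&(S[...,1]<.02))
st("blue",(I[...,2]>I[...,0]+60)&(S[...,0]>-.07)&(S[...,0]<.01)&(S[...,1]>.015)&(S[...,1]<.05)&(Z>.03))
w=np.load("pics/w2.npz");C=cloud(w["d"],w["K"],w["X"]);Z=C[...,2];I=w["im"].astype(int);S=(C[...,:2]-[.522,-.022])@R
st("blue before",(I[...,2]>I[...,0]+60)&(S[...,0]>-.07)&(S[...,0]<.01)&(S[...,1]>.015)&(S[...,1]<.05)&(Z>.03))
E
```

```text
t: 9.15
tool_pos: [0.5781, 0.0062, 0.0698]
tool_rot: [0.275, 3.129, 0.0]
contact_force: [0.6, -0.2, 0.7]
opening: 0.0001
grip_force: 0.0
t 9.15 station xy mm [50.1 37.7] z 69.8 toolx,y in station [[-1.0, -0.004], [-0.004, 1.0]] F [ 0.7 -0.1] 0.7 q6 -1.51
t: 9.73
tool_pos: [0.5674, -0.06, 0.1818]
tool_rot: [0.277, 3.126, -0.001]
contact_force: [-0.5, -0.3, -0.7]
opening: -0.0
grip_force: 0.0
t 9.73 station xy mm [ 51.4 -29.3] z 181.8 toolx,y in station [[-1.0, -0.003], [-0.003, 1.0]] F [-0.4 -0.4] -0.7 q6 -1.63
red 641 [[0.0434, 0.0502, 0.0691], [0.0494, 0.0577, 0.0825], [0.059, 0.0685, 0.0898]]
pack 3942 [[-0.0497, -0.0365, 0.038], [-0.0328, -0.009, 0.0399], [-0.0147, 0.0189, 0.0415]]
blue 1666 [[-0.0517, 0.0255, 0.0578], [-0.0297, 0.0345, 0.0595], [-0.0002, 0.049, 0.0611]]
blue before 885 [[-0.0521, 0.0255, 0.0684], [-0.0317, 0.0354, 0.0702], [-0.0086, 0.0456, 0.0719]]
```

View pics/w5.png

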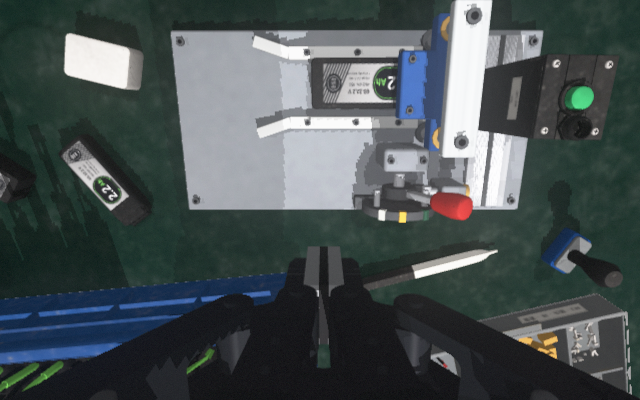

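The lever has passed its green mark and the head is 10.7 mm lower, so it's fully down. The button is at (577,97) and the knob at (575,125). I'll measure both.

Run:
```python
from h import *
T=tool(); im,d=optics.get_image("wrist"); p=optics.camera_params("wrist"); X=T@p["tool_from_camera"]; I=im.astype(int)
C=cloud(d,p["mtx"],X); Z=C[...,2]
a=np.radians(-10.3); R=np.array([[np.cos(a),-np.sin(a)],[np.sin(a),np.cos(a)]]); S=(C[...,:2]-[.522,-.022])@R
def st(nm,k): print(nm,k.sum(),(np.percentile(np.c_[S[k],Z[k]],[2,50,98],axis=0)*1e3).round(1).tolist())
g=(I[...,1]>I[...,0]+60)&(I[...,1]>I[...,2]+30)&(Z>.1); st("btn",g&(Z>.117)); st("btn all",g)
st("knob",(Z>.1175)&~g&(S[...,1]>.08)&(S[...,1]<.15)&(abs(S[...,0])<.08))
```

```text
btn 443 [[-25.5, 106.2, 117.5], [-20.3, 111.9, 119.4], [-14.6, 118.0, 120.9]]
btn all 517 [[-25.5, -247.2, 109.1], [-19.3, 111.2, 119.2], [172.3, 118.6, 120.9]]
knob 478 [[-24.8, 105.5, 117.6], [-4.6, 110.1, 121.2], [1.8, 118.1, 124.2]]
```

```bash
python3 -m handwheel '[{"tx":13,"ty":23.5,"tz":0,"roll":0},{"tx":13,"ty":23.5,"tz":0,"roll":0},{"tx":13,"ty":23.5,"tz":0,"roll":0},{"tx":13,"ty":23.5,"tz":0,"roll":0},{"tx":13,"ty":23.5,"tz":0,"roll":0},{"tx":13,"ty":23.5,"tz":0,"roll":0},{"tx":0,"ty":0,"tz":20,"roll":0},{"tx":0,"ty":0,"tz":20,"roll":0},{"tx":0,"ty":0,"tz":10,"roll":0},{"tx":0,"ty":0,"tz":0,"roll":0},{"tx":0,"ty":0,"tz":0,"roll":0}]' && python3 w.py
```

```text
t: 10.75
tool_pos: [0.5132, 0.0933, 0.1281]
tool_rot: [-0.275, -3.126, 0.001]
contact_force: [-0.1, 0.2, 0.6]
opening: 0.0001
grip_force: 0.0
t 10.75 station xy mm [-29.3 111.9] z 128.1 toolx,y in station [[-1.0, -0.004], [-0.004, 1.0]] F [-0.1  0.2] 0.6 q6 -1.36
```

```bash
python3 -m handwheel '[{"tx":-2.3,"ty":0,"tz":3,"roll":0},{"tx":0,"ty":0,"tz":3,"roll":0},{"tx":0,"ty":0,"tz":2,"roll":0},{"tx":0,"ty":0,"tz":2,"roll":0},{"tx":0,"ty":0,"tz":0,"roll":0}]' && python3 w.py
python3 -m handwheel '[{"tx":0,"ty":0,"tz":1,"roll":0},{"tx":0,"ty":0,"tz":1,"roll":0},{"tx":0,"ty":0,"tz":0,"roll":0}]' && python3 w.py
```

```text
t: 11.17
tool_pos: [0.5167, 0.0928, 0.1198]
tool_rot: [0.276, 3.129, -0.0]
contact_force: [0.2, -1.0, 0.5]
opening: 0.0002
grip_force: 0.2
t 11.17 station xy mm [-25.7 112. ] z 119.8 toolx,y in station [[-1.0, -0.004], [-0.004, 1.0]] F [ 0.3 -1. ] 0.5 q6 -1.36
t: 11.42
tool_pos: [0.5168, 0.0929, 0.1184]
tool_rot: [0.276, 3.129, -0.0]
contact_force: [-1.5, -1.0, 4.0]
opening: -0.0002
grip_force: 2.0
t 11.42 station xy mm [-25.6 112.1] z 118.4 toolx,y in station [[-1.0, -0.004], [-0.004, 1.0]] F [-1.2 -1.3] 4.0 q6 -1.36
```

```bash
python3 -m handwheel '[{"tx":0,"ty":0,"tz":1,"roll":0},{"tx":0,"ty":0,"tz":1,"roll":0},{"tx":0,"ty":0,"tz":1,"roll":0},{"tx":0,"ty":0,"tz":0,"roll":0}]' && python3 w.py
python3 -m handwheel '[{"tx":0,"ty":0,"tz":1,"roll":0},{"tx":0,"ty":0,"tz":0,"roll":0},{"tx":0,"ty":0,"tz":0,"roll":0}]' && python3 w.py
```

```text
t: 11.75
tool_pos: [0.5169, 0.0929, 0.1168]
tool_rot: [0.276, 3.129, -0.001]
contact_force: [-5.8, -0.6, 12.3]
opening: -0.0001
grip_force: 5.8
t 11.75 station xy mm [-25.5 112.2] z 116.8 toolx,y in station [[-1.0, -0.004], [-0.004, 1.0]] F [-5.6 -1.6] 12.3 q6 -1.36
t: 12.0
tool_pos: [0.517, 0.0929, 0.1168]
tool_rot: [0.275, 3.129, -0.001]
contact_force: [-7.9, -0.9, 15.4]
opening: 0.0001
grip_force: 8.0
t 12.0 station xy mm [-25.5 112.2] z 116.8 toolx,y in station [[-1.0, -0.004], [-0.004, 1.0]] F [-7.6 -2.3] 15.4 q6 -1.36
```

The tip has bottomed at z = 116.8 mm with over 12 N, so the button is fully down. Now I'll release and check.

```bash
python3 -m handwheel '[{"tx":0,"ty":0,"tz":-5,"roll":0},{"tx":0,"ty":0,"tz":-25,"roll":0},{"tx":0,"ty":-25,"tz":-30,"roll":0},{"tx":-25,"ty":-30,"tz":-10,"roll":0},{"tx":-25,"ty":-30,"tz":0,"roll":0},{"tx":-25,"ty":-30,"tz":0,"roll":0},{"tx":0,"ty":0,"tz":0,"roll":0},{"tx":0,"ty":0,"tz":0,"roll":0},{"tx":0,"ty":0,"tz":0,"roll":0}]' && python3 w.py
python3 - <<'E'
from h import *
T=tool(); im,d=optics.get_image("wrist"); p=optics.camera_params("wrist"); X=T@p["tool_from_camera"]; I=im.astype(int)
cv2.imwrite("pics/w6.png",im[:,:,::-1]); C=cloud(d,p["mtx"],X); Z=C[...,2]
a=np.radians(-10.3); R=np.array([[np.cos(a),-np.sin(a)],[np.sin(a),np.cos(a)]]); S=(C[...,:2]-[.522,-.022])@R
def st(nm,k): print(nm,k.sum(),(np.percentile(np.c_[S[k],Z[k]],[2,50,98],axis=0)*1e3).round(1).tolist() if k.any() else 0)
st("btn",(I[...,1]>I[...,0]+60)&(I[...,1]>I[...,2]+30)&(Z>.11)&(S[...,1]>.09)&(abs(S[...,0])<.08))
st("red",(I[...,0]>100)&(I[...,1]<70)&(I[...,2]<70)&(S[...,0]>.02)&(S[...,0]<.09)&(Z>.04))
st("pack",(abs(Z-.04)<.004)&(S[...,0]>-.055)&(S[...,0]<-.008)&(S[...,1]>-.1)&(S[...,1]<.02))
st("blue",(I[...,2]>I[...,0]+60)&(S[...,0]>-.07)&(S[...,0]<.01)&(S[...,1]>.015)&(S[...,1]<.05)&(Z>.03))
E
```

```text
t: 12.75
tool_pos: [0.5699, -0.0331, 0.183]
tool_rot: [-0.276, -3.128, -0.001]
contact_force: [-0.2, 0.3, 0.5]
opening: -0.0002
grip_force: 0.0
t 12.75 station xy mm [49.1 -2.4] z 183.0 toolx,y in station [[-1.0, -0.004], [-0.004, 1.0]] F [-0.3  0.3] 0.5 q6 -1.58
btn 438 [[-25.8, 106.9, 114.9], [-19.9, 112.0, 119.3], [-14.6, 118.0, 120.9]]
red 561 [[43.3, 50.4, 69.5], [49.0, 57.9, 82.8], [59.0, 68.6, 89.6]]
pack 3820 [[-49.9, -36.4, 37.9], [-32.9, -8.8, 39.9], [-14.7, 18.8, 41.5]]
blue 1598 [[-51.5, 25.5, 57.7], [-29.6, 34.5, 59.5], [-0.2, 49.0, 61.0]]
```

View pics/w6.png

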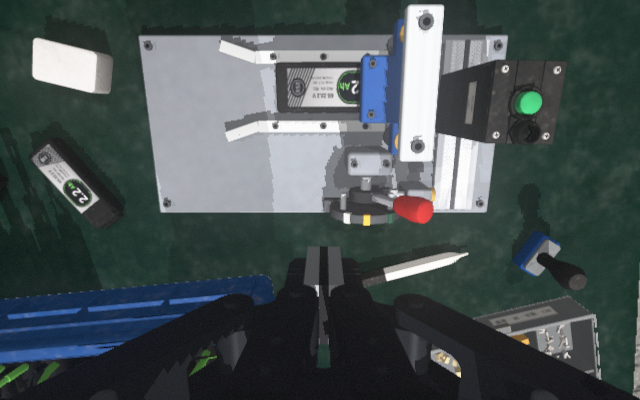

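The picture shows the pack home at (318,87), the lever at the second stop with its grip at (412,209), and the button back up at (527,102). The head is down, and the robot is clear of everything.

```bash
python3 -c "
from station import ctrl
print(ctrl.finish_job())"
```

```text
the job is handed in; nothing more can be done
None
```

The job is done and handed in at about 13 s: the pack is home against the end stop, the lever is at the second stop with the contact head fully down, and the start button was pressed fully and has sprung back up.

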